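Lock the moulding dome and balance the pressing bar on its crown

TASK

A cork patch has just been glued on the crown of the wooden moulding dome and needs weight on it. First secure the dome: turn the red quarter-turn fastener on its board clockwise until it snaps home and stays; then pick up the brass-ended pressing bar and set it down gently, sole down, on top of the dome so that it balances there on its own, level and still, and let go (it is heavier towards one end: feel for its balance point). Leave the thread cone, the glue jar and the maul where they stand.

Things in the scene. Friction and masses are not known exactly. Their poses are not given: they have to be found in the camera images.
- bar: brass-ended dark wooden bar, orange sole; 190 (x) x 44 (y) x 36 mm high (z), lying sole down, gripped across its width. Origin: centre of the underside. A steel slug fixed out of sight inside puts the centre of mass anywhere up to 45 mm from the middle towards either end (y = 0, 18 mm above the sole), new each time. 0.55 to 0.75 kg. Held mid-length it twists the wrist by weight x offset.
- dome: moulding dome: light-wood hemisphere, 80 mm radius, on a fixed square plywood board 250 x 250 x 20 mm. Origin: under the dome's centre at the board's underside; z up; the board spans -100 to +150 mm in x and y; the hemisphere's centre is 20 mm up. Friction about 0.6.
- crown (a point): the very top of the dome, in the middle of its round red-brown cork patch (48 mm across), 100 mm above the bench. A bar whose centre of mass is off the crown by d mm settles at a tilt of about d / 62 rad, heavy end down, and slides off beyond 0.5 rad.
- cone: bystander: red thread cone standing on the bench, 64 mm across at its foot, 115 mm high; origin at the centre of its foot
- glue_jar: bystander: clear jar with a yellow cap, 68 mm across, 85 mm high; origin at the centre of its foot
- maul: bystander: maul standing on its white head, 72 mm across, with the wooden handle up, 196 mm high in all; origin at the centre of its foot
- latch (a joint): angle of the quarter-turn fastener: 0 unlocked, grows clockwise seen from above to 1.57 rad (locked, end stop). Over-centre spring: it pushes back (up to 0.13 N m, at 0) until about 1.1 rad; past about 1.2 it snaps by itself to 1.57 and stays; let go earlier, it springs back to 0.
- latch_grip (a point): grip point of the fastener, on its vertical turning axis 50 mm above the bench, at (100, 105) mm in the dome's frame. The red handle is a bar 70 mm long (this point's x, one end with a white mark) x 14 mm wide (y) x 30 mm high, from 34 to 64 mm above the bench. Unlocked it lies along the dome's x, locked along the dome's y
Mind the look-alikes: they are no part of the job. What is meant by the bar is not blue or green, and is the larger of those in its own colour.

How it is judged:
On the way, in this order (a step that is already met when the one before it is completed fails the run):
1. the fastener has snapped home (over 1.5 rad) (value of joint latch above 1.5 rad), for 0.2 s.
2. the bar is held in the fingers, lifted clear of the bench (height (world z) of bar above 0.05 m and contact force between bar and the fingers above 1 N), for 0.1 s.
At the end, for the whole second after the job is handed in: the bar rests, sole down, on top of the dome, released and still (under 20 mm/s and 0.15 rad/s), carried by the dome alone, level to within 0.1 rad (about 6 degrees); the fastener still locked (over 1.5 rad) (contact force between bar and dome above 2 N and z of bar in the frame of dome above 0.09 m and angle between bar's own z axis and vertical below 0.1 rad and linear speed of bar below 0.02 m/s and angular speed of bar below 0.15 rad/s and contact force between bar and the fingers below 0.1 N and value of joint latch above 1.5 rad); the robot touches nothing.
It fails at once if the bar is pressed or dropped hard on the dome (over 50 N) (contact force between bar and dome above 50 N).
It fails at once if the thread cone is moved more than 25 mm (distance of cone from where it was at the start of the episode above 0.025 m).
It fails at once if the glue jar is moved more than 25 mm (distance of glue_jar from where it was at the start of the episode above 0.025 m).
It fails at once if the maul is moved more than 25 mm (distance of maul from where it was at the start of the episode above 0.025 m).
It also fails if it takes over 67 s, if anything falls off the work surface, if the arm or the gripper's body presses on something with over 40 N, if the wrist force passes 120 N, or if a joint passes its speed limit or range.

ROBOT

A 6-joint arm with a two-finger parallel gripper is mounted at the origin on the work surface. World frame = base frame: x ahead of the robot, y to its left, z up, the work surface at z = 0. Lengths are in m, angles in rad, forces in N, time in s.
With the tool pointing down it reaches from about 0.375 to 0.9 m from the base axis. Payload 3.1 kg.
Tool frame: the origin (TCP) lies at the very end of the fingers, on their centre line; the grasp point (between the pads) lies 19 mm behind it; z points along the fingers, y is the line along which they close (so a half turn about z gives the same grasp; the last joint's range is limited). The gripper opens to 87 mm and grips with 3 to 60 N. Pads are 19 mm wide; open, the fingers measure 117 mm over their backs; the gripper's body (75 mm by 190 mm) begins 51 mm behind the grasp point.
Start: joints at [0.926, 0.527, 1.433, -0, 1.181, -0.178], TCP at [0.281, 0.558, 0.201] pointing down, gripper open.
Joint ranges: [-3.08, 3.08], [-0.75, 2.2], [0.22, 2.44], [-1.43, 4.57], [0, 2.65], [-2.85, 2.85]. Speed limits (rad/s): [2.79, 2.79, 3.14, 3.14, 3.14, 3.14].

INTERFACE

Orientations are given as a unit quaternion [x, y, z, w].
In Python, from rig import status, viewer, robot gives the robot as it stands.
- The arm moves only by the tool arm_command, never from a script. Its arguments are lists of equal length, an entry for each row: "delta_rot": the turn, a rotation vector about the tool's x, y, z in degrees, a list of three; "delta_pos": the shift along the tool's x, y, z in m, a list of three; "gripper": the closure, from -1 (fully open) to 1 (shut). In form: {"delta_rot": [[rx, ry, rz], ...], "delta_pos": [[dx, dy, dz], ...], "gripper": [gripper, ...]}. A call has 1 to 12 rows; each row is the pose to reach, as a shift and turn from the pose commanded when the call began, along the tool's axes at that moment; what a row does not reach only later rows make up. A row lasts 1/12 s, in which the tool goes at most 41.7 mm and 7.16 degrees, less where a joint would pass 70% of its speed; a pose out of reach is approached as far as the arm can. A call with a gripper value outside its range is refused whole. The fingers move at their own pace and stop on an object; "grip_force" is the grip in N (left out, the last holds). Time passes only in rows, so rows that repeat a pose let the fingers close. It gives the time, the measured TCP pose, the force, the opening and the grip force at its end, in the units of the state.
- status.get_obs(): the state, without advancing time (a new reading comes with each control period).
- viewer.camera(name): name is "scene" or "top" or "wrist"; returns a dict with "pixels" (400x640x3 uint8, blue, green, red), "fx", "fy", "cx", "cy" (pixels), "pose" (4x4, takes a point from camera to world coordinates); the wrist camera has in their place "mount" (4x4, takes a point from camera to tool coordinates, whose origin is the TCP and whose axes are the flange's). Camera axes: x right, y down, z forward; pixel columns grow to the right and rows downward; lengths in m; the calibration is good to about 2 mm. A picture is of the moment at which its call begins: read the wrist's pose just before it. There is no depth.
- robot.hand_in(): hands the job in; it is judged then, once.
The state is a dict: "time": time; "q": joint angles; "joint_velocities": joint speeds; "joint_torque": joint torques, N m; "position": TCP position; "tool_rot": TCP orientation; "ft_force": force on the tool from outside, world axes, zero at the start; "moment": the same for the moment, N m; "grip_width": finger opening in m; "grip_force": force on a finger pad.
Only numpy, scipy, OpenCV 4.12 (cv2) and the standard library are available. Lean on these libraries where they do the work, as an engineer would, in place of code of your own. Each camera call takes 0.05 s, during which the arm holds its last target. There are 200 camera calls.

## Working session

There is one attempt and no reset: what is moved stays moved. The work goes in short steps, Python scripts to look and compute and a tool call to move; the robot and the scene stay as the last step left them, time stands still between calls to the robot, and variables do not carry over. Pictures are saved under pics/ and viewed, at most 10 in all, crops included, and the job is handed in when it is done.

Besides the shell and the picture viewer there is one more tool, called after "Call:" as name(argument=value, ...) on one line, values as JSON. arm_command: Moves the arm, as the interface text tells. Its arguments: {"type":"object","properties":{"delta_rot":{"type":"array","items":{"type":"array","items":{"type":"number"}}},"delta_pos":{"type":"array","items":{"type":"array","items":{"type":"number"}}},"gripper":{"type":"array","items":{"type":"number"}},"grip_force":{"type":"number"}},"required":["delta_rot","delta_pos","gripper"]}

```bash
mkdir -p pics; cat > h.py <<'E'
import numpy as np, cv2
from scipy.spatial.transform import Rotation as R
from rig import status, viewer, robot
def obs(): return status.get_obs()
def toolT():
    o=obs(); T=np.eye(4); T[:3,:3]=R.from_quat(o["tool_rot"]).as_matrix(); T[:3,3]=o["position"]; return T
def cam(name):
    if name=="wrist": T=toolT()
    c=viewer.camera(name)
    P=T@np.array(c["mount"]) if name=="wrist" else np.array(c["pose"])
    return np.array(c["pixels"]),(c["fx"],c["fy"],c["cx"],c["cy"]),P
def ray(px,K,P):
    px=np.atleast_2d(px).astype(float)
    d=np.c_[(px[:,0]-K[2])/K[0],(px[:,1]-K[3])/K[1],np.ones(len(px))]@P[:3,:3].T
    return P[:3,3],d
def onplane(px,K,P,z):
    o,d=ray(px,K,P); return o+d*((z-o[2])/d[:,2])[:,None]
def tri(p1,K1,P1,p2,K2,P2):
    o1,d1=ray(p1,K1,P1);o2,d2=ray(p2,K2,P2)
    d1=d1[0];d2=d2[0]
    s=np.linalg.lstsq(np.c_[d1,-d2],o2-o1,rcond=None)[0]
    a=o1+s[0]*d1;b=o2+s[1]*d2
    return (a+b)/2,np.linalg.norm(a-b)
E
python3 - <<'E'
from h import *
import pickle
D={}
for n in("scene","top"):
    D[n]=cam(n); cv2.imwrite(f"pics/{n}.png",D[n][0]); print(n,D[n][1],D[n][2].round(3).tolist())
pickle.dump(D,open("d.pkl","wb"))
o=obs();print(o["position"],o["tool_rot"],o["time"])
E
```

```text
scene (384.0031013143045, 384.0031013143045, 320.43411563518777, 191.6850622230182) [[-0.208, 0.603, -0.77, 1.416], [0.978, 0.116, -0.173, 0.245], [-0.015, -0.79, -0.613, 0.799], [0.0, 0.0, 0.0, 1.0]]
top (361.07197579105843, 361.07197579105843, 323.30909993320046, 194.56173603120007) [[-0.017, -0.975, 0.22, 0.289], [-1.0, 0.017, -0.002, 0.044], [-0.002, -0.22, -0.975, 1.049], [0.0, 0.0, 0.0, 1.0]]
[0.28024288 0.55788953 0.20036655] [ 2.30779394e-01  9.73005625e-01 -8.78311045e-04 -3.92028761e-04] 0.1
```

View pics/scene.png

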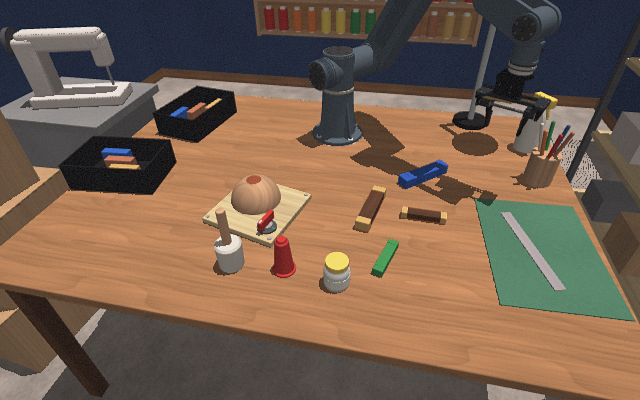

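View pics/top.png

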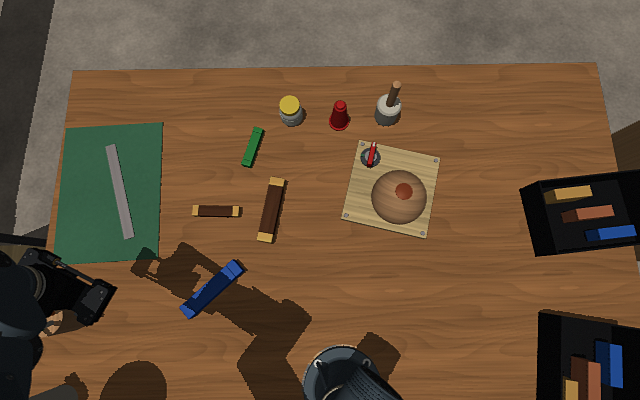

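Scene view: the dome and board are at about (257,205), with the red handle at (266,222). The bars are at (371,207) large brown, (423,215) small brown, (422,174) blue and (385,257) green. Top view: large brown is at (272,210), small brown at (217,211), blue at (213,290) and green at (253,147). The large brown one with brass ends fits, because it is not blue or green and is the larger of its colour. I'll confirm this in a crop.

```bash
python3 - <<'E'
from h import *
import pickle
D=pickle.load(open("d.pkl","rb"))
im=D["top"][0][70:270,180:450]; cv2.imwrite("pics/crop1.png",cv2.resize(im,None,fx=2.96,fy=2.96,interpolation=cv2.INTER_CUBIC))
E
```

```text
(no output)
```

View pics/crop1.png

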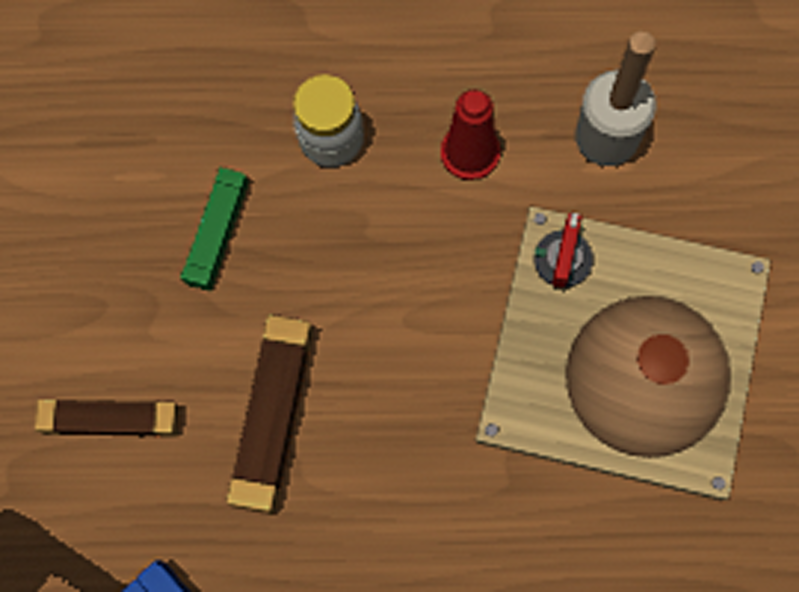

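The crop confirms it: the large brown bar with brass ends is at crop (270,412), and the small brown look-alike is at (107,417). The red handle is at (568,250), with its white-marked end up. The cork is at (663,358).

```bash
python3 - <<'E'
from h import *
import pickle
D=pickle.load(open("d.pkl","rb"))
T=D["top"];S=D["scene"]
np.set_printoptions(precision=4,suppress=True)
f=lambda p:np.array(p,float)/2.96+[180,70]
c=onplane(f([(530,208),(769,260),(728,498),(478,440)]),T[1],T[2],0.02); print("board",c[:,:2].tolist(), [np.linalg.norm(c[i]-c[i-1]).round(3) for i in range(4)])
v=[c[0]-c[3],c[1]-c[2]]; print("yaw x",[np.degrees(np.arctan2(a[1],a[0])) for a in v],"y",[np.degrees(np.arctan2(a[1],a[0]))-90 for a in (c[0]-c[1],c[3]-c[2])])
def cen(img,roi,fn):
    x0,y0,x1,y1=roi; h=cv2.cvtColor(img,cv2.COLOR_BGR2HSV)[y0:y1,x0:x1].astype(int)
    m=fn(h[...,0],h[...,1],h[...,2]).astype(np.uint8)
    n,l,s,ce=cv2.connectedComponentsWithStats(m); i=1+np.argmax(s[1:,4]); 
    cnt=max(cv2.findContours((l==i).astype(np.uint8),0,1)[0],key=cv2.contourArea)
    return ce[i]+[x0,y0],s[i,4],cv2.minAreaRect(cnt+np.array([x0,y0],np.int32))
red=lambda h,s,v:((h<7)|(h>172))&(s>130)&(v>60)
ct=cen(T[0],(385,175,420,205),red); cs=cen(S[0],(238,170,272,190),red)
print("cork",ct[:2],cs[:2]); print(tri(ct[0],*T[1:],cs[0],*S[1:]), onplane(ct[0],*T[1:],.1))
hr=lambda h,s,v:((h<5)|(h>174))&(s>190)&(v>90)
ht=cen(T[0],(360,138,382,172),hr); hs=cen(S[0],(254,205,276,240),hr)
print("handle",ht,hs); print(tri(ht[0],*T[1:],hs[0],*S[1:]),onplane(ht[0],*T[1:],.06))
# bar brass end tops
br=lambda h,s,v:(h>14)&(h<28)&(s>110)&(v>150)
a=cen(T[0],(262,172,292,196),br);b=cen(T[0],(250,226,282,246),br)
A=cen(S[0],(355,180,392,200),br);B=cen(S[0],(350,210,384,232),br)
print(a,b,A,B)
for z in(.036,): 
  p=onplane([a[0],b[0]],*T[1:],z); print(p,p.mean(0),np.degrees(np.arctan2(*(p[0]-p[1])[1::-1])))
print("scene",onplane([A[0],B[0]],*S[1:],.03))
print(tri(a[0],*T[1:],B[0],*S[1:]),tri(b[0],*T[1:],A[0],*S[1:]))
print("bystanders foot",onplane(f([(331,150),(471,160),(612,148)]),*T[1:],0.0))
E
```

```text
board [[0.6879757594066107, -0.06894081364564544], [0.6280415788590217, -0.3078829215328964], [0.3893538290122678, -0.24749880068622457], [0.44968660046391074, -0.00917035121588295]] [np.float64(0.246), np.float64(0.246), np.float64(0.246), np.float64(0.246)]
yaw x [np.float64(-14.081081666798692), np.float64(-14.197029925891911)] y [np.float64(-14.081067647837116), np.float64(-14.20596523435961)]Traceback (most recent call last):
  File "<stdin>", line 16, in <module>
  File "<stdin>", line 12, in cen
    return _wrapfunc(a, 'argmax', axis=axis, out=out, **kwds)
    return bound(*args, **kwds)
ValueError: attempt to get argmax of an empty sequence
```

```bash
cat > m.py <<'E'
from h import *
import pickle
D=pickle.load(open("d.pkl","rb"))
T=D["top"];S=D["scene"]
np.set_printoptions(precision=4,suppress=True)
f=lambda p:np.array(p,float)/2.96+[180,70]
def cen(img,roi,fn):
    x0,y0,x1,y1=roi; h=cv2.cvtColor(img,cv2.COLOR_BGR2HSV)[y0:y1,x0:x1].astype(int)
    m=fn(h[...,0],h[...,1],h[...,2]).astype(np.uint8)
    n,l,s,ce=cv2.connectedComponentsWithStats(m)
    if n<2: print("none",roi,h[h.shape[0]//2,h.shape[1]//2]); return np.zeros(2),0,None
    i=1+np.argmax(s[1:,4]); 
    cnt=max(cv2.findContours((l==i).astype(np.uint8),0,1)[0],key=cv2.contourArea)
    return ce[i]+[x0,y0],s[i,4],cv2.minAreaRect(cnt+np.array([x0,y0],np.int32))
cork=lambda h,s,v:((h<9)|(h>172))&(s>150)
hr=lambda h,s,v:((h<4)|(h>174))&(s>180)&(v>80)
br=lambda h,s,v:(h>14)&(h<28)&(s>100)&(v>150)
E
python3 - <<'E'
from m import *
for n,p in(("top",(403,191)),("scene",(255,180)),("top",(371,155)),("scene",(266,222)),("top",(278,183)),("scene",(376,191)),("scene",(364,224)),("top",(390,210))):
    print(n,p,cv2.cvtColor(D[n][0],cv2.COLOR_BGR2HSV)[p[1],p[0]])
ct=cen(T[0],(385,175,420,205),cork); cs=cen(S[0],(238,170,272,190),cork)
print("cork",ct[:2],cs[:2]); print(tri(ct[0],*T[1:],cs[0],*S[1:]), onplane(ct[0],*T[1:],.1))
ht=cen(T[0],(360,138,382,172),hr); hs=cen(S[0],(254,205,276,240),hr)
print("handle",ht,hs); print(tri(ht[0],*T[1:],hs[0],*S[1:]),onplane(ht[0],*T[1:],.06))
a=cen(T[0],(262,172,292,196),br);b=cen(T[0],(250,226,282,246),br)
A=cen(S[0],(355,180,392,200),br);B=cen(S[0],(350,210,384,232),br)
print(a,b,A,B)
p=onplane([a[0],b[0]],*T[1:],.036); print(p,p.mean(0),np.degrees(np.arctan2(*(p[0]-p[1])[1::-1])))
print(tri(a[0],*T[1:],B[0],*S[1:]),tri(b[0],*T[1:],A[0],*S[1:]))
print("bystanders foot",onplane(f([(331,150),(471,160),(612,148)]),*T[1:],0.0))
E
```

```text
top (403, 191) [  9 182 119]
scene (255, 180) [  7 163 171]
top (371, 155) [  1 203 162]
scene (266, 222) [  0 168 112]
top (278, 183) [ 18 152 189]
scene (376, 191) [ 12 130 112]
scene (364, 224) [ 17 129 107]
top (390, 210) [ 14 122 128]
cork (array([404.4472, 190.0325]), np.int32(123)) (array([253.0778, 179.4222]), np.int32(90))
(array([ 0.5125, -0.1758,  0.0962]), np.float64(0.004552763013655054)) [[ 0.5123 -0.1772  0.1   ]]
handle (array([370.977 , 154.7356]), np.int32(87), ((370.9706115722656, 154.11764526367188), (4.850712776184082, 19.645383834838867), 14.03624439239502)) (array([264.9688, 218.7344]), np.int32(64), ((265.3077087402344, 219.0384521484375), (6.656403064727783, 21.355958938598633), 33.6900634765625))
(array([ 0.6316, -0.0992,  0.0489]), np.float64(0.0008825353450159007)) [[ 0.6277 -0.0972  0.06  ]]
(array([276.1193, 181.0459]), np.int32(109), ((275.8378601074219, 180.97299194335938), (14.79590892791748, 7.562353134155273), 9.462322235107422)) (array([264.2764, 236.5935]), np.int32(123), ((264.26922607421875, 236.6538543701172), (14.512594223022461, 8.236878395080566), 11.309932708740234)) (array([378.7077, 188.3077]), np.int32(65), ((378.70587158203125, 188.17648315429688), (13.096923828125, 4.850712776184082), 14.03624439239502)) (array([362.908 , 219.5057]), np.int32(87), ((362.7647399902344, 219.44119262695312), (14.794672966003418, 5.820854663848877), 14.03624439239502))
[[0.5606 0.1781 0.036 ]
 [0.4001 0.2094 0.036 ]] [0.4804 0.1938 0.036 ] -11.027756217264642
(array([0.5615, 0.1794, 0.0321]), np.float64(0.0014378249611175615)) (array([0.4004, 0.2111, 0.0324]), np.float64(0.002109770712465323))
bystanders foot [[ 0.7643  0.1362  0.    ]
 [ 0.7504 -0.0111  0.    ]
 [ 0.7613 -0.1602  0.    ]]
```

The numbers agree. The latch triangulates to (0.631,-0.099), against the same point derived from the board. The dome yaw is -14.1° and the bar is at (0.480,0.194) with yaw -11°. I'll go above the latch.

```bash
cat >> h.py <<'E'
def go(x,y,z,yaw):
    """deltas to world target; yaw = world angle (deg) of tool x, tool down"""
    T=toolT(); a=np.radians(yaw)
    Rt=np.array([[np.cos(a),np.sin(a),0],[np.sin(a),-np.cos(a),0],[0,0,-1.]])
    dp=T[:3,:3].T@(np.array([x,y,z])-T[:3,3]); dr=R.from_matrix(T[:3,:3].T@Rt).as_rotvec(degrees=True)
    print("pos",dp.round(4),"rot",dr.round(2))
E
python3 -c "
from h import *
go(.631,-.099,.15,165.9)"
```

```text
pos [-0.6084 -0.4293  0.051 ] rot [ -0.11  -0.03 -12.59]
```

Call:
arm_command(delta_rot=[[0,0,0],[0,0,0],[0,0,-2],[0,0,-4],[0,0,-6],[0,0,-8],[0,0,-10],[0,0,-12],[0,0,-12.6],[0,0,-12.6],[0,0,-12.6],[0,0,-12.6]], delta_pos=[[-0.033,-0.023,0],[-0.066,-0.046,0],[-0.1,-0.07,0],[-0.133,-0.093,0],[-0.166,-0.116,0],[-0.2,-0.14,0],[-0.233,-0.163,0],[-0.266,-0.186,0],[-0.3,-0.21,0],[-0.333,-0.233,0],[-0.366,-0.256,0],[-0.4,-0.28,0]], gripper=[0,0,0,0,0,0,0,0,0,0,0,0], grip_force=40)

```text
time: 1.1
position: [0.5125, 0.1268, 0.201]
tool_rot: [0.123, 0.992, 0.0, -0.0]
ft_force: [1.7, 0.1, -0.4]
grip_width: 0.0438
grip_force: 0.0
```

```bash
python3 -c "
from h import *
print(obs()['position'],obs()['q'],obs()['grip_width'])
go(.631,-.099,.15,165.9)"
```

```text
[0.51249646 0.12682086 0.20101945] [ 3.06202010e-02  3.97956954e-01  1.67473025e+00  2.48171782e-04
  1.06962105e+00 -1.29440490e+00] 0.04378825550819995
pos [-0.1699 -0.1902  0.0509] rot [ 0.   -0.04  0.01]
```

Call:
arm_command(delta_rot=[[0,0,0],[0,0,0],[0,0,0],[0,0,0],[0,0,0],[0,0,0],[0,0,0],[0,0,0],[0,0,0],[0,0,0]], delta_pos=[[-0.024,-0.027,0],[-0.048,-0.054,0.005],[-0.072,-0.081,0.015],[-0.096,-0.108,0.025],[-0.12,-0.135,0.035],[-0.144,-0.162,0.045],[-0.17,-0.19,0.051],[-0.17,-0.19,0.051],[-0.17,-0.19,0.051],[-0.17,-0.19,0.051]], gripper=[0,0,0,0,0,0,0,0,0,0])

```text
time: 1.93
position: [0.63, -0.0968, 0.1495]
tool_rot: [0.123, 0.992, 0.0, -0.001]
ft_force: [-0.6, 0.6, 0.4]
grip_width: 0.0437
grip_force: 0.0
```

```bash
python3 - <<'E'
from m import *
W=cam("wrist"); cv2.imwrite("pics/w1.png",W[0])
c=cen(W[0],(0,0,640,400),lambda h,s,v:((h<6)|(h>172))&(s>170)&(v>60)); print(c)
box=cv2.boxPoints(c[2]); print(onplane(np.vstack([c[0],box]),*W[1:],.064)); print(toolT()[:3,3],W[2].round(3))
E
```

```text
(array([321.6276, 193.1922]), np.int32(666), ((321.5, 196.5), (13.0, 69.0), -0.0))
[[ 0.6275 -0.0944  0.064 ]
 [ 0.6648 -0.1108  0.064 ]
 [ 0.5961 -0.093   0.064 ]
 [ 0.5991 -0.0811  0.064 ]
 [ 0.6681 -0.098   0.064 ]]
[ 0.63   -0.0961  0.1499] [[ 0.244  0.924  0.293  0.549]
 [ 0.97  -0.233 -0.072 -0.075]
 [ 0.002  0.301 -0.953  0.333]
 [ 0.     0.     0.     1.   ]]
```

View pics/w1.png

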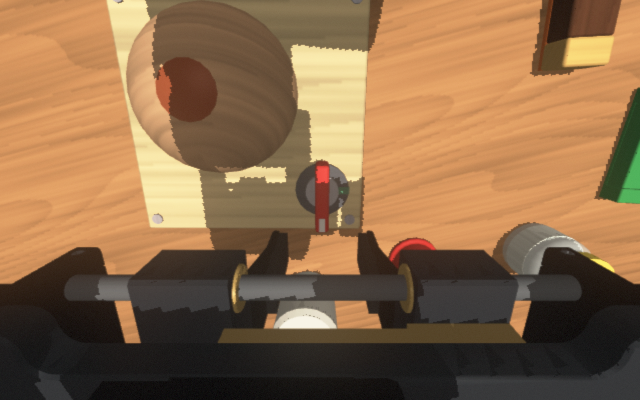

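The wrist view shows the red handle at (321,197), centred between the fingers and aligned with them. The cork is at (187,90). I'll descend.

Call:
arm_command(delta_rot=[[0,0,0],[0,0,0],[0,0,0],[0,0,0],[0,0,0],[0,0,0],[0,0,0],[0,0,0],[0,0,0],[0,0,0],[0,0,0],[0,0,0]], delta_pos=[[-0.001,0.001,0.02],[-0.001,0.001,0.04],[-0.001,0.001,0.06],[-0.001,0.001,0.08],[-0.001,0.001,0.095],[-0.001,0.001,0.105],[-0.001,0.001,0.109],[-0.001,0.001,0.109],[-0.001,0.001,0.109],[-0.001,0.001,0.109],[-0.001,0.001,0.109],[-0.001,0.001,0.109]], gripper=[0,0,0,0,0,0,0,1,1,1,1,1], grip_force=25)

```text
time: 2.98
position: [0.6328, -0.0966, 0.0423]
tool_rot: [0.123, 0.992, -0.0, 0.001]
ft_force: [0.4, 0.7, 0.7]
grip_width: 0.018
grip_force: 0.0
```

Call:
arm_command(delta_rot=[[0,0,0],[0,0,0],[0,0,5],[0,0,10],[0,0,15],[0,0,20],[0,0,25],[0,0,25]], delta_pos=[[0,0,0],[0,0,0],[0,0,0],[0,0,0],[0,0,0],[0,0,0],[0,0,0],[0,0,0]], gripper=[1,1,1,1,1,1,1,1])

```text
time: 3.65
position: [0.6337, -0.097, 0.0431]
tool_rot: [0.336, 0.942, 0.0, 0.002]
ft_force: [-0.6, -1.1, 6.1]
grip_width: 0.0007
grip_force: 3.0
```

```bash
python3 -c "
from h import *
o=obs();print(o['position'],o['ft_force'],o['moment'],o['grip_width'],o['grip_force'],o['q'])"
```

```text
[ 0.6336803  -0.09703572  0.04313662] [-0.64080398 -1.06967762  6.11985283] [-0.06665613  0.13135934  0.05281627] 0.0007070164337693285 3.04299770729358 [-3.25989310e-01  7.45834440e-01  1.51006335e+00  3.33067511e-05
  8.81849083e-01 -1.21130147e+00]
```

The fingers closed to 0, so the grip missed. I'll look.

```bash
python3 - <<'E'
from m import *
W=cam("wrist"); cv2.imwrite("pics/w2.png",W[0][:,120:520])
S=cam("scene"); cv2.imwrite("pics/w2.png",np.hstack([W[0][100:400,120:520],cv2.resize(S[0][160:285,190:340],None,fx=2.4,fy=2.4)]))
E
```

```text
(no output)
```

View pics/w2.png

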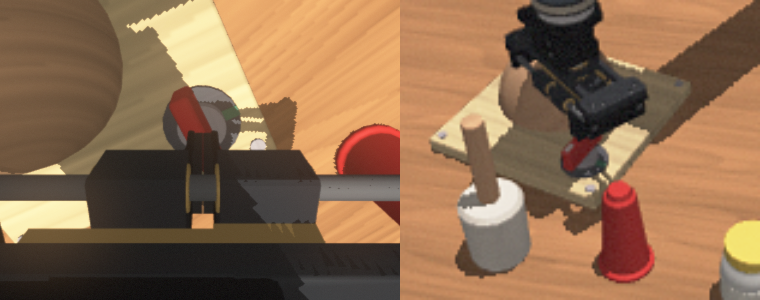

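```bash
python3 - <<'E'
from m import *
W=cam("wrist"); 
def proj(p,K,P):
    q=np.linalg.inv(P)@np.r_[p,1]; return (q[:2]/q[2]*K[:2]+K[2:]).round(1)
t=toolT(); print("tcp",t[:3,3],proj(t[:3,3],*W[1:]),"grasp pt",proj(t[:3,3]+[0,0,.019],*W[1:]))
for z in(.02,.034,.05,.064): print(z,proj([.631,-.098,z],*W[1:]))
S=D["scene"];T=D["top"]
for z in(.02,.034,.05,.064): print(z,proj([.631,-.098,z],*S[1:]),proj([.631,-.098,z],*T[1:]))
cv2.imwrite("pics/w3.png",np.hstack([cv2.resize(W[0][170:270,260:400],None,fx=2.8,fy=2.8,interpolation=2),cv2.resize(cam("top")[0][125:225,330:470],None,fx=2.8,fy=2.8,interpolation=2)]))
E
```

```text
tcp [ 0.6337 -0.097   0.0431] [319.4 233.8] grasp pt [319.2 246.6]
0.02 [316.5 219.4]
0.034 [316.1 226.7]
0.05 [315.7 236.3]
0.064 [315.3 246. ]
0.02 [266.6 225.9] [369.5 158.1]
0.034 [266.1 222.4] [370.1 156.6]
0.05 [265.5 218.4] [370.8 154.8]
0.064 [265.  214.8] [371.4 153.2]
```

View pics/w3.png

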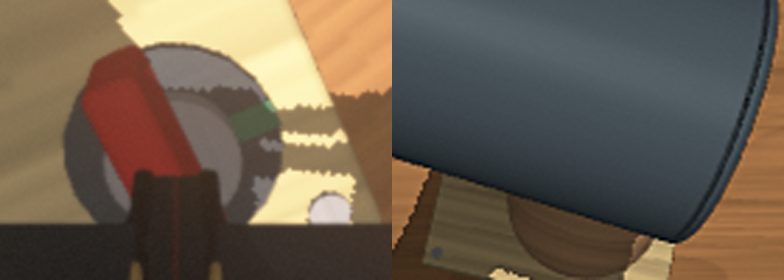

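```bash
python3 - <<'E'
from m import *
W=cam("wrist"); W1=cv2.imread("pics/w1.png")
def proj(p,K,P):
    q=np.linalg.inv(P)@np.r_[p,1]; return (q[:2]/q[2]*K[:2]+K[2:]).round(1)
P1=np.array([[.244,.924,.293,.549],[.970,-.233,-.072,-.075],[.002,.301,-.953,.333],[0,0,0,1]])
K=W[1]; print(K)
m=lambda im:cv2.inRange(cv2.cvtColor(im,cv2.COLOR_BGR2HSV),(0,150,60),(8,255,255))|cv2.inRange(cv2.cvtColor(im,cv2.COLOR_BGR2HSV),(172,150,60),(180,255,255))
for im,roi in((W1,(300,150,345,240)),(W[0],(270,165,345,250))):
    x0,y0,x1,y1=roi; a=m(im)[y0:y1,x0:x1]; ys,xs=np.nonzero(a); 
    for y in range(ys.min(),ys.max()+1,6): r=xs[ys==y]; print(y+y0,r.min()+x0,r.max()+x0)
for e in(-35,35):
  for s in(-7,7):
    for z in(.036,.044,.064):
      u=np.radians(-14.1); p=[.631+(e*np.cos(u)-s*np.sin(u))/1000,-.098+(e*np.sin(u)+s*np.cos(u))/1000,z]
      print(e,s,z,proj(p,K,P1),proj(p,*W[1:]))
E
```

```text
(287.0222272407028, 287.0222272407028, 322.3457568187336, 197.5370731196261)
161 319 322
167 315 328
173 315 328
179 316 328
185 316 328
191 316 328
197 316 327
203 316 327
209 315 328
215 315 328
221 315 327
227 316 328
187 305 308
193 294 312
199 291 315
205 289 318
211 291 321
217 295 324
223 298 327
229 301 330
235 305 307
-35 -7 0.036 [312.9 157.3] [285.1 189.4]
-35 -7 0.044 [312.7 158.6] [283.6 192.8]
-35 -7 0.064 [312.  162.2] [279.4 202.6]
-35 7 0.036 [326.4 157.3] [303.4 181.1]
-35 7 0.044 [326.5 158.6] [302.6 184.2]
-35 7 0.064 [326.8 162.2] [300.5 193.1]
35 -7 0.036 [313.5 219.9] [327.6 270. ]
35 -7 0.044 [313.3 222.7] [327.8 276. ]
35 -7 0.064 [312.8 230.2] [328.4 293.1]
35 7 0.036 [326.1 219.9] [344.5 263.1]
35 7 0.044 [326.2 222.7] [345.4 268.9]
35 7 0.064 [326.5 230.2] [347.8 285.4]
```

Call:
arm_command(delta_rot=[[0,0,0],[0,0,0],[0,0,0],[0,0,0],[0,0,0],[0,0,0],[0,0,0],[0,0,0],[0,0,-7],[0,0,-14],[0,0,-21],[0,0,-25]], delta_pos=[[0,0,0],[0,0,0],[0,0,0],[0,0,0],[0,0,0],[0,0,0],[0,0,0],[0,0,0],[0,0,0],[0,0,0],[0,0,0],[0,0,0]], gripper=[0,0,0,0,0,0,0,0,0,0,0,0])

```text
time: 4.9
position: [0.6312, -0.0964, 0.0405]
tool_rot: [0.12, 0.993, 0.0, -0.001]
ft_force: [-0.0, -0.0, 0.2]
grip_width: 0.0438
grip_force: 0.0
```

```bash
python3 - <<'E'
from m import *
o=obs();print(o['position'],o['ft_force'],o['moment'],o['grip_width'])
W=cam("wrist"); S=cam("scene")
im=W[0]; m=cv2.inRange(cv2.cvtColor(im,cv2.COLOR_BGR2HSV),(0,150,60),(8,255,255))[150:330,280:360]
ys,xs=np.nonzero(m)
for y in range(ys.min(),ys.max()+1,10): r=xs[ys==y]; print(y+150,r.min()+280,r.max()+280) if len(r) else 0
def proj(p,K,P):
    q=np.linalg.inv(P)@np.r_[p,1]; return (q[:2]/q[2]*K[:2]+K[2:]).round(1)
for w in(-.022,.022):
  t=toolT(); print("tip",proj(t[:3,3]+t[:3,1]*w,*W[1:]),proj(t[:3,3]+t[:3,1]*w,*S[1:]))
cv2.imwrite("pics/w4.png",np.hstack([cv2.resize(W[0][160:290,240:400],None,fx=2.4,fy=2.4,interpolation=2),cv2.resize(S[0][170:235,220:300],None,fx=4.8,fy=4.8,interpolation=2)]))
E
```

```text
[ 0.6312 -0.0964  0.0405] [-0.0258 -0.0113  0.2321] [ 0.0372 -0.0598  0.0484] 0.04377440864926329
188 317 319
198 311 331
208 310 331
218 310 331
228 310 331
238 310 330
248 310 330
258 310 330
268 310 330
tip [287.6 232.7] [260.  218.8]
tip [350.8 233. ] [272.7 223.1]
```

View pics/w4.png

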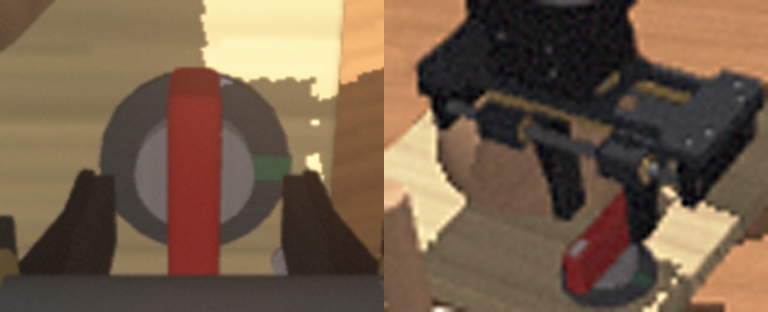

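The handle is well centred between the open fingers: the fingers are at crop x 95 and 300, and the handle is at 195. I'll go a little deeper and close while watching the width.

Call:
arm_command(delta_rot=[[0,0,0],[0,0,0],[0,0,0],[0,0,0],[0,0,0],[0,0,0],[0,0,0],[0,0,0]], delta_pos=[[0,0,0.003],[0,0,0.005],[0,0,0.005],[0,0,0.005],[0,0,0.005],[0,0,0.005],[0,0,0.005],[0,0,0.005]], gripper=[0,0,0.5,0.5,0.5,0.6,0.65,0.65], grip_force=40)

```text
time: 5.67
position: [0.6322, -0.0964, 0.0363]
tool_rot: [0.123, 0.992, -0.0, 0.0]
ft_force: [0.0, -0.8, -0.4]
grip_width: 0.0172
grip_force: 0.4
```

Call:
arm_command(delta_rot=[[0,0,0],[0,0,0],[0,0,0],[0,0,0]], delta_pos=[[0,0,0],[0,0,0],[0,0,0],[0,0,0]], gripper=[1,1,1,1])

```text
time: 6.0
position: [0.6319, -0.0978, 0.0364]
tool_rot: [0.123, 0.992, -0.001, -0.0]
ft_force: [-1.8, -5.4, 0.3]
grip_width: 0.013
grip_force: 40.0
```

Gripped at 13 mm. I'll turn it.

Call:
arm_command(delta_rot=[[0,0,4],[0,0,8],[0,0,12],[0,0,16],[0,0,20],[0,0,24],[0,0,28],[0,0,30]], delta_pos=[[0,0,0],[0,0,0],[0,0,0],[0,0,0],[0,0,0],[0,0,0],[0,0,0],[0,0,0]], gripper=[1,1,1,1,1,1,1,1])

```text
time: 6.67
position: [0.6325, -0.0967, 0.0364]
tool_rot: [0.377, 0.926, -0.0, 0.0]
ft_force: [0.4, -1.5, -1.2]
grip_width: 0.0134
grip_force: 40.0
```

Call:
arm_command(delta_rot=[[0,0,4],[0,0,8],[0,0,12],[0,0,16],[0,0,20],[0,0,24],[0,0,28],[0,0,32],[0,0,36],[0,0,40],[0,0,44],[0,0,46]], delta_pos=[[0,0,0],[0,0,0],[0,0,0],[0,0,0],[0,0,0],[0,0,0],[0,0,0],[0,0,0],[0,0,0],[0,0,0],[0,0,0],[0,0,0]], gripper=[1,1,1,1,1,1,1,1,1,1,1,1])

```text
time: 7.67
position: [0.6344, -0.096, 0.0364]
tool_rot: [0.709, 0.705, 0.002, 0.002]
ft_force: [4.3, 0.3, -3.2]
grip_width: 0.0133
grip_force: 40.0
```

Call:
arm_command(delta_rot=[[0,0,4],[0,0,8],[0,0,12],[0,0,14],[0,0,14],[0,0,14]], delta_pos=[[0,0,0],[0,0,0],[0,0,0],[0,0,0],[0,0,0],[0,0,0]], gripper=[1,1,1,1,1,1])

```text
time: 8.17
position: [0.635, -0.0961, 0.0364]
tool_rot: [0.789, 0.615, 0.002, 0.002]
ft_force: [4.5, 1.5, -4.8]
grip_width: 0.0133
grip_force: 40.0
```

```bash
python3 -c "
from h import *
o=obs();print(o['position'],o['tool_rot'],o['ft_force'],o['moment'],o['grip_width'])"
```

```text
[ 0.63500961 -0.09605313  0.03637548] [0.78853016 0.61498876 0.0024146  0.00178674] [ 4.5349007   1.51290824 -4.75874209] [ 0.0615584  -0.80554157 -0.09499281] 0.013292477737634107
```

Call:
arm_command(delta_rot=[[0,0,0],[0,0,0],[0,0,0],[0,0,0],[0,0,0],[0,0,0],[0,0,0],[0,0,0],[0,0,0],[0,0,0],[0,0,0],[0,0,0]], delta_pos=[[0,0,0],[0,0,0],[0,0,0],[0,0,0],[0,0,0],[0,0,-0.015],[0,0,-0.04],[0,0,-0.07],[0,0,-0.1],[0,0,-0.13],[0,0,-0.16],[0,0,-0.165]], gripper=[0,0,0,0,0,0,0,0,0,0,0,0])

```text
time: 9.17
position: [0.6352, -0.0973, 0.2075]
tool_rot: [0.788, 0.615, 0.003, 0.004]
ft_force: [0.5, 0.2, 0.8]
grip_width: 0.0436
grip_force: 0.0
```

```bash
python3 - <<'E'
from m import *
o=obs();print(o['position'],o['ft_force'],o['grip_width'])
W=cam("wrist")
hr2=lambda h,s,v:((h<5)|(h>174))&(s>170)&(v>60)
c=cen(W[0],(250,100,400,270),hr2); print(c)
b=onplane(cv2.boxPoints(c[2]),*W[1:],.064); print(b)
go(.480,.194,.17,168.9)
E
```

```text
[ 0.6352 -0.0973  0.2075] [0.4891 0.2096 0.8325] 0.043561008230952436
(array([320.7568, 167.4985]), np.int32(329), ((321.0, 168.0), (32.0, 10.0), 90.0))
[[ 0.6385 -0.0605  0.064 ]
 [ 0.6495 -0.0633  0.064 ]
 [ 0.6405 -0.0998  0.064 ]
 [ 0.6291 -0.0969  0.064 ]]
pos [ 0.2448 -0.221   0.034 ] rot [  0.35   0.44 -92.98]
```

The handle now lies along the dome's y (76°) after release, so it is locked. Next is the bar.

Call:
arm_command(delta_rot=[[0,0,-7],[0,0,-14],[0,0,-21],[0,0,-28],[0,0,-35],[0,0,-42],[0,0,-49],[0,0,-56],[0,0,-63],[0,0,-70],[0,0,-77],[0,0,-84]], delta_pos=[[0.022,-0.02,0],[0.044,-0.04,0],[0.066,-0.06,0],[0.088,-0.08,0],[0.11,-0.1,0],[0.132,-0.12,0.006],[0.154,-0.14,0.012],[0.177,-0.16,0.018],[0.2,-0.18,0.024],[0.222,-0.2,0.03],[0.245,-0.221,0.034],[0.245,-0.221,0.034]], gripper=[-1,-1,-1,-1,-1,-1,-1,-1,-1,-1,-1,-1])

```text
time: 10.22
position: [0.4713, 0.1984, 0.1647]
tool_rot: [0.169, 0.986, -0.001, -0.004]
ft_force: [-1.1, -1.0, -0.7]
grip_width: 0.0872
grip_force: 0.0
```

Call:
arm_command(delta_rot=[[0,0,-6],[0,0,-9],[0,0,-9],[0,0,-9]], delta_pos=[[0,0,0],[0,0,0],[0,0,0],[0,0,0]], gripper=[-1,-1,-1,-1])

```text
time: 10.55
position: [0.4763, 0.1949, 0.1662]
tool_rot: [0.097, 0.995, -0.0, -0.001]
ft_force: [-0.7, 0.3, 0.1]
grip_width: 0.0871
grip_force: 0.0
```

```bash
python3 - <<'E'
from m import *
o=obs();print(o['position'],o['ft_force'],o['moment'],o['grip_width'],o['q'])
W=cam("wrist");cv2.imwrite("pics/w5.png",W[0]); pickle.dump(W,open("w5.pkl","wb"))
T=cam("top")
br=lambda h,s,v:(h>13)&(h<28)&(s>105)&(v>140)
# brown body of bar: dark
dk=lambda h,s,v:(h<14)&(v<90)&(s>90)
c=cen(W[0],(200,60,450,235),dk);print(c); print(onplane(np.vstack([c[0],cv2.boxPoints(c[2])]),*W[1:],.036))
go(.480,.194,.17,168.9)
E
```

```text
[0.4763 0.1949 0.1662] [-0.6584  0.3096  0.0754] [-0.0018  0.0753 -0.0003] 0.08707016468142026 [ 0.171   0.4299  1.7425 -0.      0.9719 -1.2048]
(array([324.4652, 205.5123]), np.int32(1378), ((321.9999694824219, 204.49998474121094), (35.99999237060547, 58.99999237060547), -0.0))
[[0.502  0.1946 0.036 ]
 [0.5326 0.1638 0.036 ]
 [0.4622 0.1791 0.036 ]
 [0.47   0.2185 0.036 ]
 [0.5409 0.2059 0.036 ]]
pos [-0.0032 -0.0002 -0.0034] rot [-0.03 -0.09 -0.07]
```

View pics/w5.png

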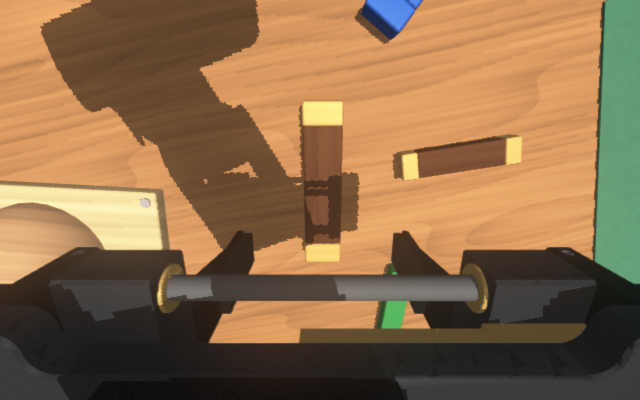

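The bar is at px x 302–342, rows 101–262, aligned with the tool. The small brown look-alike is off to the right at (460,157).

```bash
python3 - <<'E'
from m import *
W=pickle.load(open("w5.pkl","rb"))
br=lambda h,s,v:(h>14)&(h<32)&(s>90)&(v>175)
img=W[0].copy(); 
N=cen(img,(295,92,350,135),br);F=cen(img,(295,240,350,266),br); print(N,F)
for z in (.030,.036):
  p=onplane([N[0],F[0]],*W[1:],z); print(p,np.linalg.norm(p[0]-p[1]),p.mean(0))
T=D["top"]
# heights: triangulate brass end centres wrist vs top
for a,roi in((F,(262,172,292,196)),(N,(250,226,282,246))):
  t=cen(T[0],roi,lambda h,s,v:(h>14)&(h<28)&(s>100)&(v>150)); print(tri(a[0],*W[1:],t[0],*T[1:]))
c=onplane([N[0],F[0]],*W[1:],.036).mean(0); p=onplane([N[0],F[0]],*W[1:],.036); yaw=np.degrees(np.arctan2(*(p[0]-p[1])[1::-1])); print(c,yaw)
go(c[0],c[1],.008,yaw%360)
E
```

```text
(array([323.0083, 112.4389]), np.int32(1089), ((325.5, 112.5), (25.0, 47.0), 90.0)) (array([322.0888, 252.5019]), np.int32(777), ((322.0, 251.0), (22.0, 54.0), 90.0))
[[0.4007 0.2128 0.03  ]
 [0.5641 0.1795 0.03  ]] 0.16679175710331862 [0.4824 0.1962 0.03  ]
[[0.4006 0.2128 0.036 ]
 [0.5609 0.1801 0.036 ]] 0.1636576134189846 [0.4808 0.1965 0.036 ]
(array([0.5621, 0.1792, 0.0325]), np.float64(0.0016673322828848266))
(array([0.4014, 0.2125, 0.0189]), np.float64(0.0012871474896616014))
[0.4808 0.1965 0.036 ] 168.47495128639432
pos [-0.0037  0.0025  0.1586] rot [-0.03 -0.09  0.35]
```

Call:
arm_command(delta_rot=[[0,0,0.3],[0,0,0.3],[0,0,0.3],[0,0,0.3],[0,0,0.3],[0,0,0.3],[0,0,0.3],[0,0,0.3],[0,0,0.3],[0,0,0.3],[0,0,0.3]], delta_pos=[[-0.004,0.001,0.03],[-0.004,0.001,0.06],[-0.004,0.001,0.09],[-0.004,0.001,0.115],[-0.004,0.001,0.135],[-0.004,0.001,0.148],[-0.004,0.001,0.154],[-0.004,0.001,0.156],[-0.004,0.001,0.156],[-0.004,0.001,0.156],[-0.004,0.001,0.156]], gripper=[-1,-1,-1,-1,-1,-1,-1,-1,-1,-1,-1], grip_force=60)

```text
time: 11.57
position: [0.4824, 0.1954, 0.0123]
tool_rot: [0.099, 0.995, 0.0, 0.001]
ft_force: [0.4, 0.6, 0.5]
grip_width: 0.0869
grip_force: 0.0
```

```bash
cat >> h.py <<'E'
def ftavg(n=5):
    a=[]
    for _ in range(n):
        viewer.camera("top"); o=obs(); T=toolT(); a.append(np.r_[T[:3,:3].T@np.array(o["ft_force"]),T[:3,:3].T@np.array(o["moment"])])
    a=np.array(a); print("tool-frame F,M",a.mean(0).round(3),"sd",a.std(0).round(3)); print(o["position"],o["grip_width"],o["time"]); return a.mean(0)
E
python3 -c "
from h import *
ftavg(5)"
```

```text
tool-frame F,M [-0.145  0.578 -0.114 -0.027 -0.004 -0.023] sd [0.22  0.183 0.286 0.03  0.015 0.006]
[0.48189112 0.19537589 0.01181833] 0.08684938350075509 11.8167
```

Call:
arm_command(delta_rot=[[0,0,0],[0,0,0],[0,0,0],[0,0,0],[0,0,0],[0,0,0],[0,0,0],[0,0,0],[0,0,0],[0,0,0],[0,0,0],[0,0,0]], delta_pos=[[0,0,0],[0,0,0],[0,0,0],[0,0,0],[0,0,0],[0,0,0],[0,0,0],[0,0,0],[0,0,0],[0,0,0],[0,0,0],[0,0,0]], gripper=[1,1,1,1,1,1,1,1,1,1,1,1], grip_force=60)

```text
time: 12.82
position: [0.4812, 0.1949, 0.0112]
tool_rot: [0.099, 0.995, -0.0, -0.0]
ft_force: [-0.4, -3.0, 0.5]
grip_width: 0.0421
grip_force: 60.0
```

Gripped. A small lift of 25 mm to feel the moment.

Call:
arm_command(delta_rot=[[0,0,0],[0,0,0],[0,0,0],[0,0,0],[0,0,0],[0,0,0]], delta_pos=[[0,0,-0.006],[0,0,-0.014],[0,0,-0.022],[0,0,-0.025],[0,0,-0.025],[0,0,-0.025]], gripper=[1,1,1,1,1,1])

```text
time: 13.32
position: [0.4817, 0.1955, 0.0366]
tool_rot: [0.099, 0.995, 0.0, 0.0]
ft_force: [-0.1, -0.4, -7.5]
grip_width: 0.0419
grip_force: 60.0
```

```bash
python3 -c "
from h import *
ftavg(10); print(R.from_quat(obs()['tool_rot']).as_matrix().round(3))"
```

```text
tool-frame F,M [ 3.23e-01 -1.46e-01  7.23e+00 -3.00e-03  1.26e-01  0.00e+00] sd [0.353 0.408 0.359 0.024 0.033 0.021]
[0.48147195 0.19526774 0.0361285 ] 0.042315411984977985 13.8167
[[-0.98   0.197 -0.   ]
 [ 0.197  0.98  -0.   ]
 [ 0.    -0.    -1.   ]]
```

The centre of mass is about 17.5 mm along tool -x. I'll set the bar down, shift and regrip.

Call:
arm_command(delta_rot=[[0,0,0],[0,0,0],[0,0,0],[0,0,0],[0,0,0],[0,0,0],[0,0,0],[0,0,0],[0,0,0],[0,0,0],[0,0,0],[0,0,0]], delta_pos=[[0,0,0.008],[0,0,0.016],[0,0,0.021],[0,0,0.023],[0,0,0.025],[0,0,0.025],[0,0,0.025],[0,0,0.025],[0,0,0.025],[-0.006,0,0.025],[-0.012,0,0.025],[-0.0175,0,0.025]], gripper=[1,1,1,1,1,1,0.2,0.0,-0.2,-0.2,-0.2,-0.2])

```text
time: 14.82
position: [0.501, 0.1919, 0.012]
tool_rot: [0.099, 0.995, 0.0, 0.002]
ft_force: [0.1, 0.5, -0.1]
grip_width: 0.0521
grip_force: 0.0
```

Call:
arm_command(delta_rot=[[0,0,0],[0,0,0],[0,0,0],[0,0,0],[0,0,0],[0,0,0],[0,0,0],[0,0,0],[0,0,0],[0,0,0],[0,0,0],[0,0,0]], delta_pos=[[0,0,0],[0,0,0],[0,0,0],[0,0,0],[0,0,0],[0,0,0],[0,0,0],[0,0,-0.006],[0,0,-0.014],[0,0,-0.022],[0,0,-0.025],[0,0,-0.025]], gripper=[-0.2,1,1,1,1,1,1,1,1,1,1,1])

```text
time: 15.82
position: [0.4993, 0.192, 0.0373]
tool_rot: [0.099, 0.995, 0.0, 0.001]
ft_force: [-0.2, 0.6, -6.9]
grip_width: 0.0424
grip_force: 60.0
```

```bash
python3 -c "
from h import *
ftavg(14)"
```

```text
tool-frame F,M [-3.000e-02  1.520e-01  7.204e+00 -2.300e-02  5.000e-03 -1.600e-02] sd [0.414 0.524 0.516 0.03  0.028 0.032]
[0.49868682 0.19179559 0.03618713] 0.042045061048466725 16.5167
```

The residual moment is about 0 (within 1 mm). I'll lift and carry to beside the dome.

Call:
arm_command(delta_rot=[[0,0,0],[0,0,0],[0,0,0],[0,0,0],[0,0,0],[0,0,0],[0,0,0],[0,0,0],[0,0,0],[0,0,0],[0,0,0],[0,0,0]], delta_pos=[[0,0,-0.008],[0,0,-0.025],[0,0,-0.05],[0,0,-0.08],[-0.002,-0.008,-0.11],[-0.006,-0.024,-0.135],[-0.011,-0.044,-0.155],[-0.017,-0.067,-0.164],[-0.024,-0.095,-0.164],[-0.031,-0.123,-0.164],[-0.038,-0.151,-0.164],[-0.045,-0.18,-0.164]], gripper=[1,1,1,1,1,1,1,1,1,1,1,1])

```text
time: 17.52
position: [0.5063, 0.0056, 0.2008]
tool_rot: [0.099, 0.995, 0.0, -0.0]
ft_force: [0.8, -0.2, -6.6]
grip_width: 0.0425
grip_force: 60.0
```

Call:
arm_command(delta_rot=[[0,0,0],[0,0,0],[0,0,0],[0,0,0],[0,0,0],[0,0,0],[0,0,0]], delta_pos=[[-0.006,-0.026,0],[-0.011,-0.045,0],[-0.014,-0.057,0],[-0.016,-0.064,0],[-0.016,-0.065,0],[-0.016,-0.065,0],[-0.016,-0.065,0]], gripper=[1,1,1,1,1,1,1])

```text
time: 18.1
position: [0.5096, -0.0591, 0.2002]
tool_rot: [0.099, 0.995, 0.001, -0.001]
ft_force: [-0.2, 0.5, -8.1]
grip_width: 0.0422
grip_force: 60.0
```

```bash
python3 - <<'E'
from m import *
ftavg(4)
W=cam("wrist");cv2.imwrite("pics/w6.png",W[0]);pickle.dump(W,open("w6.pkl","wb"))
E
```

```text
tool-frame F,M [-0.149  0.271  6.9   -0.022  0.003  0.003] sd [0.306 0.479 0.214 0.008 0.029 0.006]
[ 0.51   -0.0594  0.2002] 0.042242148360104766 18.3
```

View pics/w6.png

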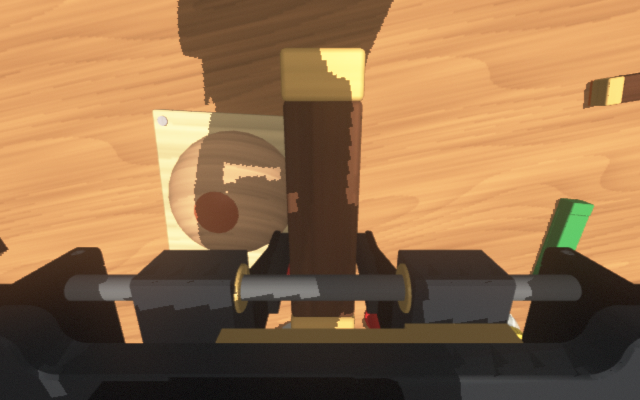

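The wrist view shows the held bar level in the fingers, with the cork patch fully visible at (216,213).

```bash
python3 - <<'E'
from m import *
W=pickle.load(open("w6.pkl","rb"))
h=cv2.cvtColor(W[0],cv2.COLOR_BGR2HSV); print(h[213,216],h[195,205],h[213,245])
c=cen(W[0],(180,180,255,245),lambda h,s,v:(h<8)&(s>165)); print(c)
q=onplane(c[0],*W[1:],.1); print(q)
e=onplane(np.array(c[2][0]),*W[1:],.1);print(e)
W1=cv2.imread("pics/w1.png");P1=np.array([[.244,.924,.293,.549],[.970,-.233,-.072,-.075],[.002,.301,-.953,.333],[0,0,0,1]])
c1=cen(W1,(145,45,230,130),lambda h,s,v:(h<9)&(s>150)); print(c1, onplane(c1[0],W[1],P1,.1))
print(tri(c[0],*W[1:],c1[0],W[1],P1))
T=D["top"];ct=cen(T[0],(385,175,420,205),lambda h,s,v:(h<11)&(s>165)); print(ct,onplane(ct[0],*T[1:],.1),tri(c[0],*W[1:],ct[0],*T[1:]))
E
```

```text
[ 10 153 113] [ 10 153 118] [ 14 117 135]
none (180, 180, 255, 245) [ 10 156 111]
(array([0., 0.]), 0, None)
[[ 0.2906 -0.2919  0.1   ]]Traceback (most recent call last):
  File "<stdin>", line 6, in <module>
TypeError: 'NoneType' object is not subscriptable
```

```bash
python3 - <<'E'
from m import *
W=pickle.load(open("w6.pkl","rb"))
ck=lambda h,s,v:(h<12)&(s>133)
c=cen(W[0],(180,180,255,245),ck); print(c)
for p in(c[0],np.array(c[2][0])): print(onplane(p,*W[1:],.1))
W1=cv2.imread("pics/w1.png");P1=np.array([[.244,.924,.293,.549],[.970,-.233,-.072,-.075],[.002,.301,-.953,.333],[0,0,0,1]])
c1=cen(W1,(145,45,230,130),ck); print(c1, onplane(c1[0],W[1],P1,.1)); print(tri(c[0],*W[1:],c1[0],W[1],P1))
T=D["top"];ct=cen(T[0],(385,175,420,205),lambda h,s,v:(h<12)&(s>150)); print(ct,onplane(ct[0],*T[1:],.1),tri(c[0],*W[1:],ct[0],*T[1:]))
E
```

```text
(array([215.8941, 212.022 ]), np.int32(1407), ((216.00001525878906, 212.0), (43.84062194824219, 39.59797668457031), 45.0))
[[ 0.5104 -0.1712  0.1   ]]
[[ 0.5104 -0.1711  0.1   ]]
(array([185.8227,  88.9662]), np.int32(3107), ((185.7035369873047, 89.0531005859375), (66.79118347167969, 58.230621337890625), 41.18592834472656)) [[ 0.5113 -0.1722  0.1   ]]
(array([ 0.511 , -0.1727,  0.0977]), np.float64(0.0007822784579991154))
(array([403.5939, 190.8646]), np.int32(229), ((403.50006103515625, 191.00001525878906), (16.54690170288086, 16.099689483642578), 63.43495178222656)) [[ 0.51   -0.1747  0.1   ]] (array([ 0.514 , -0.1779,  0.0856]), np.float64(0.0011780577945565262))
```

Call:
arm_command(delta_rot=[[0,0,0],[0,0,0],[0,0,0],[0,0,0],[0,0,0],[0,0,0],[0,0,0],[0,0,0],[0,0,0],[0,0,0],[0,0,0],[0,0,0]], delta_pos=[[-0.001,-0.005,0],[-0.004,-0.02,0],[-0.008,-0.04,0],[-0.013,-0.064,0],[-0.017,-0.088,0],[-0.02,-0.104,0],[-0.022,-0.111,0.01],[-0.022,-0.1125,0.03],[-0.022,-0.1125,0.05],[-0.022,-0.1125,0.065],[-0.022,-0.1125,0.072],[-0.022,-0.1125,0.075]], gripper=[1,1,1,1,1,1,1,1,1,1,1,1])

```text
time: 19.35
position: [0.5084, -0.174, 0.1234]
tool_rot: [0.099, 0.995, 0.001, -0.002]
ft_force: [0.1, 0.6, -7.0]
grip_width: 0.0416
grip_force: 60.0
```

```bash
python3 -c "
from h import *
ftavg(6); go(.5095,-.174,.113,168.64)"
```

```text
tool-frame F,M [-0.121  0.029  7.42  -0.021 -0.019  0.014] sd [0.432 0.37  0.663 0.03  0.019 0.018]
[ 0.51036152 -0.17535663  0.12629937] 0.04212113125157048 19.65
pos [0.0011 0.0012 0.0133] rot [-0.05  0.14 -0.01]
```

Call:
arm_command(delta_rot=[[0,0,0],[0,0,0],[0,0,0],[0,0,0],[0,0,0],[0,0,0],[0,0,0],[0,0,0],[0,0,0],[0,0,0]], delta_pos=[[0,0,0.002],[0,0,0.004],[0,0,0.006],[0,0,0.008],[0,0,0.009],[0,0,0.01],[0,0,0.0105],[0,0,0.011],[0,0,0.0115],[0,0,0.012]], gripper=[1,1,1,1,1,1,1,1,1,1])

```text
time: 20.48
position: [0.5095, -0.1751, 0.1132]
tool_rot: [0.099, 0.995, -0.0, 0.0]
ft_force: [-0.2, 0.1, -7.1]
grip_width: 0.0421
grip_force: 60.0
```

```bash
python3 -c "
from h import *
ftavg(4)"
```

```text
tool-frame F,M [ 3.610e-01  5.170e-01  7.513e+00 -4.400e-02  7.000e-03 -2.100e-02] sd [0.122 0.248 0.115 0.031 0.026 0.02 ]
[ 0.50948129 -0.17502518  0.11326739] 0.042554450236761715 20.6833
```

Call:
arm_command(delta_rot=[[0,0,0],[0,0,0],[0,0,0],[0,0,0],[0,0,0]], delta_pos=[[0,0,0.0005],[0,0,0.001],[0,0,0.0015],[0,0,0.0015],[0,0,0.0015]], gripper=[1,1,1,1,1])

```text
time: 21.1
position: [0.5095, -0.175, 0.1117]
tool_rot: [0.099, 0.995, 0.0, -0.0]
ft_force: [0.1, 0.3, -8.2]
grip_width: 0.0422
grip_force: 60.0
```

```bash
python3 -c "
from h import *
ftavg(4)"
```

```text
tool-frame F,M [ 0.102 -0.242  7.075 -0.037  0.     0.011] sd [0.173 0.413 0.404 0.028 0.026 0.03 ]
[ 0.50954528 -0.17505078  0.11178625] 0.04211452025574011 21.3
```

Call:
arm_command(delta_rot=[[0,0,0],[0,0,0],[0,0,0],[0,0,0]], delta_pos=[[0,0,0.0005],[0,0,0.001],[0,0,0.001],[0,0,0.001]], gripper=[1,1,1,1])

```text
time: 21.63
position: [0.5097, -0.1751, 0.1112]
tool_rot: [0.099, 0.995, -0.0, 0.0]
ft_force: [-1.1, 0.4, -2.1]
grip_width: 0.0422
grip_force: 60.0
```

Call:
arm_command(delta_rot=[[0,0,0],[0,0,0],[0,0,0]], delta_pos=[[0,0,0.0005],[0,0,0.0005],[0,0,0.0005]], gripper=[1,1,1])

```text
time: 21.88
position: [0.5099, -0.1752, 0.1111]
tool_rot: [0.099, 0.995, -0.0, 0.001]
ft_force: [-1.4, 1.3, 3.6]
grip_width: 0.0423
grip_force: 60.0
```

```bash
python3 -c "
from h import *
ftavg(4)"
```

```text
tool-frame F,M [ 1.804  0.842 -5.658 -0.213  0.372 -0.013] sd [0.132 0.318 0.389 0.021 0.029 0.023]
[ 0.50985728 -0.17518093  0.11106436] 0.04246631963281618 22.0833
```

Contact is made: dome reaction about 13 N, nearly under the grip point. I'll ease up to about bar weight, soften the grip, then open.

Call:
arm_command(delta_rot=[[0,0,0],[0,0,0],[0,0,0],[0,0,0],[0,0,0],[0,0,0]], delta_pos=[[0,0,-0.0005],[0,0,-0.0005],[0,0,-0.0005],[0,0,-0.0005],[0,0,-0.0005],[0,0,-0.0005]], gripper=[1,1,1,1,1,1], grip_force=5)

```text
time: 22.58
position: [0.5099, -0.1751, 0.111]
tool_rot: [0.099, 0.995, -0.0, 0.0]
ft_force: [-0.8, 1.6, 3.5]
grip_width: 0.0435
grip_force: 5.0
```

```bash
python3 -c "
from h import *
ftavg(4)"
```

```text
tool-frame F,M [ 4.180e-01  1.784e+00 -3.988e+00 -3.580e-01  1.100e-02  3.000e-03] sd [0.182 0.255 0.18  0.036 0.046 0.027]
[ 0.50981311 -0.1751236   0.11095251] 0.043723050033943806 22.7833
```

Call:
arm_command(delta_rot=[[0,0,0],[0,0,0],[0,0,0],[0,0,0],[0,0,0],[0,0,0],[0,0,0],[0,0,0],[0,0,0]], delta_pos=[[0,0,-0.0003],[0,0,-0.0006],[0,0,-0.0006],[0,0,-0.0006],[0,0,-0.0006],[0,0,-0.0006],[0,0,-0.0006],[0,0,-0.0006],[0,0,-0.0006]], gripper=[1,1,1,-0.02,-0.05,-0.08,-0.15,-0.25,-0.35], grip_force=3)

```text
time: 23.53
position: [0.5094, -0.1751, 0.1113]
tool_rot: [0.099, 0.995, -0.0, -0.0]
ft_force: [-0.3, -0.8, 0.4]
grip_width: 0.0546
grip_force: 0.0
```

```bash
python3 - <<'E'
from m import *
ftavg(3)
W=cam("wrist");S=cam("scene")
cv2.imwrite("pics/w7.png",np.hstack([cv2.resize(W[0],(384,240)),cv2.resize(S[0][120:220,180:340],(384,240),interpolation=2)]))
E
```

```text
tool-frame F,M [-0.435  0.061  0.172 -0.025 -0.008 -0.006] sd [0.115 0.225 0.156 0.011 0.023 0.005]
[ 0.5095 -0.1751  0.1114] 0.057997368266298865 23.6833
```

View pics/w7.png

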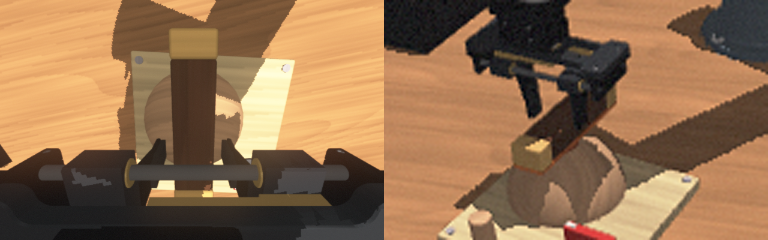

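The bar rests on the dome, level to the eye, with the fingers open. Wrist view: near brass end at (193,42), fingers clear on both sides. I'll open further and compare the bar's image with the held-level one to get tilt and motion.

Call:
arm_command(delta_rot=[[0,0,0],[0,0,0],[0,0,0],[0,0,0],[0,0,0],[0,0,0],[0,0,0],[0,0,0],[0,0,0],[0,0,0],[0,0,0],[0,0,0]], delta_pos=[[0,0,0],[0,0,0],[0,0,0],[0,0,0],[0,0,0],[0,0,0],[0,0,0],[0,0,0],[0,0,0],[0,0,0],[0,0,0],[0,0,0]], gripper=[-0.4,-0.5,-0.6,-0.7,-0.7,-0.7,-0.7,-0.7,-0.7,-0.7,-0.7,-0.7])

```text
time: 24.78
position: [0.5095, -0.175, 0.1114]
tool_rot: [0.099, 0.995, -0.0, 0.0]
ft_force: [-0.0, 0.4, -0.6]
grip_width: 0.0741
grip_force: 0.0
```

```bash
python3 - <<'E'
from m import *
br=lambda h,s,v:(h>14)&(h<30)&(s>125)&(v>80)
def end(im):
    g=cen(im,(270,20,380,112),br); return g[0].round(1),g[1],g[2]
print("held",end(pickle.load(open("w6.pkl","rb"))[0]))
for i in range(5):
    W=cam("wrist"); print(end(W[0]),obs()["position"])
h=cv2.cvtColor(W[0],cv2.COLOR_BGR2HSV); h6=cv2.cvtColor(pickle.load(open("w6.pkl","rb"))[0],cv2.COLOR_BGR2HSV)
print([tuple(h[r,310]) [1:] for r in range(40,112,4)]);print([tuple(h6[r,310])[1:] for r in range(40,112,4)])
E
```

```text
held (array([322.2,  78.2]), np.int32(4076), ((328.5, 78.0), (66.0, 101.0), 90.0))
(array([322.1,  71.9]), np.int32(4374), ((322.0, 71.0), (88.0, 54.0), 0.0)) [ 0.5095 -0.175   0.1114]
(array([322.,  72.]), np.int32(4358), ((322.0, 71.0), (88.0, 54.0), 0.0)) [ 0.5094 -0.175   0.1113]
(array([322.2,  71.9]), np.int32(4371), ((323.5, 71.0), (91.0, 54.0), -0.0)) [ 0.5095 -0.175   0.1114]
(array([322. ,  71.9]), np.int32(4365), ((322.0, 71.0), (88.0, 54.0), -0.0)) [ 0.5095 -0.175   0.1113]
(array([322. ,  71.9]), np.int32(4369), ((321.0, 71.5), (53.0, 88.0), 90.0)) [ 0.5095 -0.175   0.1113]
[(np.uint8(137), np.uint8(115)), (np.uint8(137), np.uint8(115)), (np.uint8(141), np.uint8(146)), (np.uint8(141), np.uint8(164)), (np.uint8(140), np.uint8(170)), (np.uint8(141), np.uint8(165)), (np.uint8(145), np.uint8(160)), (np.uint8(140), np.uint8(159)), (np.uint8(142), np.uint8(162)), (np.uint8(141), np.uint8(163)), (np.uint8(140), np.uint8(166)), (np.uint8(141), np.uint8(164)), (np.uint8(141), np.uint8(157)), (np.uint8(142), np.uint8(156)), (np.uint8(142), np.uint8(131)), (np.uint8(143), np.uint8(64)), (np.uint8(135), np.uint8(68)), (np.uint8(141), np.uint8(67))]
[(np.uint8(141), np.uint8(112)), (np.uint8(138), np.uint8(105)), (np.uint8(145), np.uint8(130)), (np.uint8(140), np.uint8(157)), (np.uint8(144), np.uint8(161)), (np.uint8(144), np.uint8(161)), (np.uint8(143), np.uint8(157)), (np.uint8(143), np.uint8(153)), (np.uint8(142), np.uint8(154)), (np.uint8(143), np.uint8(157)), (np.uint8(142), np.uint8(158)), (np.uint8(141), np.uint8(159)), (np.uint8(143), np.uint8(155)), (np.uint8(142), np.uint8(151)), (np.uint8(142), np.uint8(144)), (np.uint8(142), np.uint8(115)), (np.uint8(149), np.uint8(70)), (np.uint8(138), np.uint8(72))]
```

It is still. I'll retract straight up and clear, then triangulate both ends.

Call:
arm_command(delta_rot=[[0,0,0],[0,0,0],[0,0,0],[0,0,0],[0,0,0],[0,0,0],[0,0,0],[0,0,0],[0,0,0],[0,0,0],[0,0,0],[0,0,0]], delta_pos=[[0,0,-0.006],[0,0,-0.016],[0,0,-0.03],[0,0,-0.05],[0,0,-0.075],[0,0,-0.1],[0,0.03,-0.12],[0,0.07,-0.13],[0,0.11,-0.13],[0,0.15,-0.13],[0,0.19,-0.13],[0,0.23,-0.13]], gripper=[-0.7,-0.7,-0.7,-0.7,-0.7,-0.7,-0.7,-0.7,-0.7,-0.7,-0.7,-0.7])

```text
time: 26.03
position: [0.5551, 0.0523, 0.2428]
tool_rot: [0.099, 0.995, -0.0, 0.001]
ft_force: [0.2, 0.1, -0.2]
grip_width: 0.0736
grip_force: 0.0
```

Call:
arm_command(delta_rot=[[0,0,0],[0,0,0],[0,0,0],[0,0,0],[0,0,0],[0,0,0],[0,0,0]], delta_pos=[[0,0.04,0],[0,0.08,0],[0,0.12,0],[0,0.15,0],[0,0.16,0],[0,0.16,0],[0,0.16,0]], gripper=[-0.7,-0.7,-0.7,-0.7,-0.7,-0.7,-0.7])

```text
time: 26.62
position: [0.5862, 0.207, 0.2418]
tool_rot: [0.099, 0.995, -0.001, 0.0]
ft_force: [0.1, -0.0, -0.2]
grip_width: 0.0744
grip_force: 0.0
```

```bash
python3 - <<'E'
from m import *
br=lambda h,s,v:(h>14)&(h<28)&(s>105)&(v>135)
for k in range(2):
    S=cam("scene");T=cam("top")
    def proj(p,C):
        q=np.linalg.inv(C[2])@np.r_[p,1]; return (q[:2]/q[2]*C[1][:2]+C[1][2:])
    for e in(-99,62):   # expected brass-cap centres along bar from CoM
        u=np.radians(-11.4); p=np.array([.5095+e/1000*np.cos(u),-.1745+e/1000*np.sin(u),.136])
        r=[]
        for C in(S,T):
            c=proj(p,C).astype(int); g=cen(C[0],(c[0]-18,c[1]-14,c[0]+18,c[1]+14),br); r.append(g); print(e,"exp",c,"got",g[0].round(1),g[1])
        print("   tri",tri(r[0][0],*S[1:],r[1][0],*T[1:]),"top z=.136",onplane(r[1][0],*T[1:],.136))
cv2.imwrite("pics/w8.png",S[0])
o=obs();print(o["time"],o["position"])
# locked handle / bystanders vs start
for n,C in(("scene",S),("top",T)):
    print(n,"handle",cen(C[0],(254,205,290,245) if n=="scene" else (350,138,392,172),lambda h,s,v:((h<6)|(h>174))&(s>160)&(v>70))[2])
E
```

```text
-99 exp [267 152] got [268.8 154.2] 58
-99 exp [401 225] got [401.2 226.6] 160
   tri (array([ 0.4093, -0.1542,  0.1275]), np.float64(0.0036812289357287566)) top z=.136 [[ 0.4087 -0.1542  0.136 ]]
62 exp [240 179] got [240.5 179.5] 83
62 exp [409 165] got [410.1 165.1] 154
   tri (array([ 0.5708, -0.1873,  0.1358]), np.float64(0.0020629443582352988)) top z=.136 [[ 0.5711 -0.1883  0.136 ]]
-99 exp [267 152] got [268.9 154.2] 59
-99 exp [401 225] got [401.2 226.6] 160
   tri (array([ 0.4093, -0.1542,  0.1273]), np.float64(0.0038236489882972923)) top z=.136 [[ 0.4087 -0.1542  0.136 ]]
62 exp [240 179] got [240.5 179.5] 84
62 exp [409 165] got [410.1 165.1] 154
   tri (array([ 0.5708, -0.1874,  0.1357]), np.float64(0.0019966225689237167)) top z=.136 [[ 0.5711 -0.1883  0.136 ]]
26.8167 [0.5864 0.2055 0.2416]
scene handle ((265.4484558105469, 219.63401794433594), (23.549026489257812, 9.189864158630371), 21.03750991821289)
top handle ((370.7823791503906, 153.7294158935547), (23.320026397705078, 6.724844455718994), 12.528807640075684)
```

The ends triangulate to 0.127 and 0.136 m in height, a tilt of about 0.05 rad but coarse. There is plenty of time, so I'll take a finer measurement with two wrist views.

Call:
arm_command(delta_rot=[[0,0,0],[0,0,0],[0,0,0],[0,0,0],[0,0,0],[0,0,0],[0,0,0],[0,0,0],[0,0,0],[0,0,0],[0,0,0]], delta_pos=[[-0.006,-0.03,0],[-0.014,-0.065,0],[-0.022,-0.1,0],[-0.03,-0.135,0],[-0.037,-0.17,0],[-0.044,-0.205,0],[-0.05,-0.235,0],[-0.056,-0.26,0],[-0.056,-0.26,0],[-0.056,-0.26,0],[-0.056,-0.26,0]], gripper=[-0.7,-0.7,-0.7,-0.7,-0.7,-0.7,-0.7,-0.7,-0.7,-0.7,-0.7])

```text
time: 27.73
position: [0.5895, -0.059, 0.2414]
tool_rot: [0.1, 0.995, 0.0, -0.0]
ft_force: [-1.1, -1.6, -0.0]
grip_width: 0.0744
grip_force: 0.0
```

```bash
python3 -c "
from m import *
W=cam('wrist');pickle.dump(W,open('wA.pkl','wb'));cv2.imwrite('pics/wA.png',W[0]);print(toolT()[:3,3])"
```

```text
[ 0.5895 -0.0583  0.2414]
```

Call:
arm_command(delta_rot=[[0,0,0],[0,0,0],[0,0,0],[0,0,0],[0,0,0],[0,0,0],[0,0,0]], delta_pos=[[-0.005,-0.025,0],[-0.012,-0.06,0],[-0.018,-0.09,0],[-0.022,-0.108,0],[-0.022,-0.108,0],[-0.022,-0.108,0],[-0.022,-0.108,0]], gripper=[-0.7,-0.7,-0.7,-0.7,-0.7,-0.7,-0.7])

```text
time: 28.37
position: [0.5901, -0.167, 0.2412]
tool_rot: [0.099, 0.995, 0.001, -0.0]
ft_force: [-0.2, -0.4, 0.1]
grip_width: 0.0742
grip_force: 0.0
```

```bash
python3 - <<'E'
from m import *
W=cam('wrist');pickle.dump(W,open('wB.pkl','wb'));cv2.imwrite('pics/wB.png',W[0]);print(toolT()[:3,3])
A=pickle.load(open('wA.pkl','rb'))
def proj(p,C):
    q=np.linalg.inv(C[2])@np.r_[p,1]; return (q[:2]/q[2]*C[1][:2]+C[1][2:])
br=lambda h,s,v:(h>14)&(h<30)&(s>120)&(v>110)
for z in(.1,.136):
  for e in(-112,-87,50,78):
    u=np.radians(-11.4); p=np.array([.5095+e/1000*np.cos(u),-.1745+e/1000*np.sin(u),z]); print(e,z,proj(p,A).round(),proj(p,W).round())
for n,C in(("A",A),("B",W)):
  for e in(-99,64):
    u=np.radians(-11.4); p=np.array([.5095+e/1000*np.cos(u),-.1745+e/1000*np.sin(u),.136]); c=proj(p,C).astype(int)
    print(n,e,c,cen(C[0],(max(c[0]-45,0),max(c[1]-25,0),c[0]+45,c[1]+25),br))
E
```

```text
[ 0.5901 -0.1668  0.2413]
-112 0.1 [189.  17.] [296.  -9.]
-87 0.1 [192.  46.] [297.  21.]
50 0.1 [209. 177.] [300. 158.]
78 0.1 [212. 200.] [300. 182.]
-112 0.136 [171.   5.] [292. -25.]
-87 0.136 [175.  37.] [293.   9.]
50 0.136 [196. 185.] [297. 164.]
78 0.136 [199. 211.] [298. 191.]
A -99 [173  22] (array([177.7274,  21.8842]), np.int32(1460), ((178.0, 22.5), (31.0, 50.0), 90.0))
A 64 [197 198] (array([199.1494, 197.2334]), np.int32(917), ((199.0, 197.0), (22.0, 42.0), 90.0))
B -99 [292  -7] (array([295.5527,   3.9578]), np.int32(427), ((295.5, 4.0), (8.0, 47.0), 90.0))
B 64 [297 177] (array([299.0038, 176.9454]), np.int32(1044), ((299.5, 176.0), (43.0, 26.0), 0.0))
```

```bash
python3 - <<'E'
from m import *
A=pickle.load(open('wA.pkl','rb'));B=pickle.load(open('wB.pkl','rb'))
def edges(C,row,c0):
    # sub-pixel left/right edges of the bar from the gradient of the blue channel (brass has low blue) averaged over rows row-1..row+1
    g=C[0][row-1:row+2].astype(float).mean(0); s=cv2.cvtColor(C[0],cv2.COLOR_BGR2HSV)[row-1:row+2].astype(float).mean(0)
    return g,s
for n,C,rows,c0 in(("A",A,(24,32,195,203),(177,178,199,199)),("B",B,(2,6,174,182),(295,295,299,299))):
    for r,c in zip(rows,c0):
        g,s=edges(C,r,c); 
        print(n,r,c-36,[tuple(map(int,x)) for x in g[c-34:c-12:1]][::1]) if r in(32,195,6,174) else 0
E
```

```text
A 32 142 [(90, 142, 205), (90, 141, 203), (89, 141, 203), (89, 140, 203), (88, 140, 201), (88, 139, 200), (88, 139, 199), (87, 138, 198), (87, 138, 197), (87, 137, 197), (87, 137, 197), (87, 138, 198), (90, 150, 206), (101, 180, 229), (113, 204, 244), (117, 209, 246), (117, 209, 246), (117, 209, 246), (116, 209, 246), (117, 210, 246), (117, 209, 247), (117, 210, 247)]
A 195 163 [(152, 216, 239), (170, 231, 248), (172, 233, 249), (172, 232, 249), (172, 232, 249), (171, 233, 249), (170, 232, 249), (171, 232, 249), (170, 231, 248), (170, 231, 248), (169, 232, 248), (170, 231, 248), (167, 230, 247), (151, 219, 243), (110, 188, 232), (115, 204, 244), (116, 206, 245), (116, 206, 245), (117, 207, 245), (116, 206, 245), (116, 206, 245), (117, 207, 245)]
B 6 259 [(40, 63, 89), (40, 64, 90), (39, 62, 88), (40, 63, 89), (41, 63, 90), (39, 62, 88), (38, 61, 88), (40, 62, 88), (40, 62, 88), (39, 61, 87), (40, 68, 92), (48, 85, 111), (53, 94, 122), (56, 100, 130), (58, 101, 131), (57, 101, 132), (57, 101, 131), (58, 102, 132), (57, 102, 131), (57, 102, 132), (57, 102, 132), (58, 103, 132)]
B 174 263 [(77, 108, 128), (79, 111, 132), (76, 107, 126), (75, 106, 125), (74, 106, 125), (76, 107, 127), (79, 111, 132), (79, 112, 132), (78, 110, 130), (74, 104, 124), (74, 105, 123), (74, 104, 123), (71, 103, 124), (73, 119, 150), (96, 170, 220), (114, 202, 242), (120, 214, 248), (121, 215, 248), (121, 216, 248), (121, 215, 248), (121, 215, 249), (122, 216, 249)]
```

```bash
python3 - <<'E'
from m import *
A=pickle.load(open('wA.pkl','rb'));B=pickle.load(open('wB.pkl','rb'))
def slope(pa,pb):
    N=[]
    for C,p in((A,pa),(B,pb)):
        o,d=ray(p,*C[1:]); n=np.cross(d[0],d[1]); N.append((n/np.linalg.norm(n),o))
    u=np.cross(N[0][0],N[1][0]); u*=np.sign(u[0])/np.linalg.norm(u)
    M=np.array([N[0][0],N[1][0],[1,0,0]]); p=np.linalg.solve(M,[N[0][0]@N[0][1],N[1][0]@N[1][1],.5095]); return np.arcsin(u[2]),np.degrees(np.arctan2(u[1],u[0])),p
print(slope([(155.8,32),(178.2,195)],[(271.8,6),(278.8,174)]))
r=np.random.default_rng(0); print(np.std([slope(np.array([(155.8,32),(178.2,195)])+np.c_[r.normal(0,.4,2),[0,0]],np.array([(271.8,6),(278.8,174)])+np.c_[r.normal(0,.4,2),[0,0]])[0] for _ in range(200)]))
# right edge in B and width -> roll hint
g=B[0][173:176].astype(float).mean(0)[315:345,1];print(g.astype(int)); g=B[0][5:8].astype(float).mean(0)[310:335,1];print(g.astype(int))
g=A[0][194:197].astype(float).mean(0)[210:232,1];print(g.astype(int))
E
```

```text
(np.float64(0.05151005304557639), np.float64(-11.157403623996894), array([ 0.5095, -0.1937,  0.1358]))
0.013682703378785958
[102 102 102  99  94  91  94 100 102 100 101 101 100 101 102 103 102 102
 102 102 102 102 102 102 102 102 103 103 103 102]
[104 105 105 104 106 105 104 104  95  87  75  65  63  64  64  64  64  64
  66  64  65  65  65  67  68]
[100 101 102 100 101 101 100  99  95  89  81  78  78  78  77  78  77  77
  74  74  95 110]
```

Both measurements put the tilt at about 0.05 rad along the bar. That is inside the 0.1 limit, the bar is still and the robot is clear. I'll hand in.

```bash
python3 -c "
from rig import robot
print(robot.hand_in())"
```

```text
the job is handed in; nothing more can be done
None
```

The job is handed in, with no verdict returned: the fastener is locked, and the bar balances still on the dome's crown at about 0.05 rad tilt (limit 0.1), released and with the arm clear, at about 28 of the 67 s.

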